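# Uncover the green pigment mill's gears

## Robot

A 6-joint arm with a two-finger parallel gripper is mounted at the origin on the work surface. World frame = base frame: x ahead of the robot, y to its left, z up, the work surface at z = 0. Lengths are in m, angles in degrees, forces in N, time in s.
With the tool pointing down it reaches from about 0.35 to 0.875 m from the base axis. Payload 4.2 kg.
Tool frame: the origin (TCP) lies midway between the tips of the shut fingers; the grasp point (between the pads) lies 19 mm behind it; z points along the fingers, y is the direction in which the jaws open and shut (so a half turn about z gives the same grasp; the last joint's range is limited). The gripper opens to 87 mm and grips with 3 to 60 N. Pads are 19 mm wide; open, the fingers measure 117 mm over their backs; the gripper's body (75 mm by 190 mm) begins 51 mm behind the grasp point.
Start: joints at [88.728, 22.042, 0.453, 0, -68.411, -14.817], TCP at [0.173, 0.601, 0.223] pointing down, gripper open.
Joint ranges: [-179.83, 179.83], [-69.29, 118.12], [-61.27, 80.66], [-181.25, 117.63], [-171.15, -9.14], [-177.46, 177.46]. Speed limits (degrees/s): [159.86, 159.86, 180, 180, 180, 180].

## Interface

Orientations are given as a 3x3 rotation matrix whose columns are the frame's x, y, z axes.
In Python, from station import sense, capture, get_calibration, finish_job, spot_in, spot_point gives the robot as it stands.
- The arm moves only by the shell command python3 -m inch 'ROWS'. ROWS is JSON, a list of rows, each an object with "fingers": the finger opening in cm, from 0 to 8.7; "delta_pos": the shift along the tool's x, y, z in cm, a list of three; "spin": the turn about the tool's z in degrees. In form: [{"fingers": fingers, "delta_pos": [dx, dy, dz], "spin": spin}, ...]. A call has 1 to 20 rows; each row is the pose to reach, as a shift and turn from the pose commanded when the call began, along the tool's axes at that moment; what a row does not reach only later rows make up. A row lasts 1/10 s, in which the tool goes at most 50 mm and 8.59 degrees, less where a joint would pass 70% of its speed; a pose out of reach is approached as far as the arm can. A call with a gripper value outside its range is refused whole. The fingers move at their own pace and stop on an object; the grip force is fixed at half the most. Time passes only in rows, so rows that repeat a pose let the fingers close. It gives the time, the measured TCP pose, the force and the opening at its end, in the units of the state.
- sense(): the state, without advancing time (a new reading comes with each control period).
- capture(name): name is "scene" or "top" or "wrist"; returns the picture (384x512x3 uint8, red, green, blue); there is no depth.
- get_calibration(name): a dict with "K" (3x3 intrinsics, pixels), "T" (4x4, takes a point from camera to world coordinates). Camera axes: x right, y up, looking along -z (the intrinsics and any distortion apply to the point x, -y, -z); pixel columns grow to the right and rows downward; lengths in m; the calibration is good to about 2 mm. A picture is of the moment at which its call begins: read the wrist's pose just before it. get_calibration takes no time and is no camera call; for the wrist camera it gives the pose at the moment of the call.
- finish_job(): hands the job in, once; it reports no verdict.
Trained networks look in the newest picture that a camera, given by its name, has taken for a name from the list of things; names that differ only in an ending like _2 or _b are one class to them, and where a whole thing is asked for, a point or a joint stands for the part that bears it (a point fixed in the world has none). Each returns a list of dicts, best first, with "conf" (0 to 1); they miss things now and then, are a little off and sometimes report something else, mostly with a low value. They report only what shows in the picture. A call takes as long as a camera call. They do not tell look-alikes from the thing itself.
- spot_in(camera, target): "extent" ([left, top, right, bottom] as shares, 0 to 1, of the picture: columns of its width, rows of its height, round what is visible of it).
- spot_point(camera, target): "location" ([column, row] as shares, 0 to 1, of the picture: columns of its width, rows of its height: a listed point, or the origin of a listed thing).
The state is a dict: "time_s": time; "joints": joint angles; "joint_velocities": joint speeds; "effort": joint torques, N m; "tcp_pos": TCP position; "ee_rot": TCP orientation; "wrist_force": force on the tool from outside, world axes, zero at the start; "moment": the same for the moment, N m; "gripper_width": opening from 0.0 (shut) to 1.0 (fully open).
Only numpy, scipy, OpenCV 4.12 (cv2) and the standard library are available. Lean on these libraries where they do the work, as an engineer would, in place of code of your own. Each camera call takes 0.05 s, during which the arm holds its last target.

## Task

The gears of the green-covered pigment mill need cleaning: lift its green cover plate off the two pins and lay it down, without dropping it, squarely on the middle of the cork pad with its handle up. Leave the other mill's orange cover on its pins.

Things in the scene. Friction and masses are not known exactly. Their poses are not given: they have to be found in the camera images.
- green_cover: Loose green cover plate, 150 (x) x 110 (y) x 6 mm, about 0.3 kg, lying loose on top of the green-covered mill. Two 13 mm holes at (55, 35) and (-55, -35) mm sit over the mill's pins. A black bar handle lies along x over the plate's centre: 70 mm long, 14 mm wide (y), its bar from 21 to 39 mm above the plate's underside, on two short posts; room below the bar on both sides. Origin: centre of the plate's underside; z up out of the handle side.
- green_mill: The green-covered mill, fixed: a grey open-topped gear housing 150 (x) x 110 (y) x 60 mm high, a blue motor (52 mm across) sticking 75 mm out of its +x end, a steel grinding head (48 mm across) sticking about 40 mm out of its -x end. Two steel pins 8 mm across stand 14 mm above the housing's top edge at (55, 35) and (-55, -35) mm. Origin: centre of the housing's underside, on the table; axes as the cover's when covered.
- orange_cover: Cover plate of the other mill, the same in shape and size as the green one but orange, lying on the pins of an identical grey mill. To be left there. Origin and axes as for the green cover.
- cork_pad: Light brown cork pad fixed to the table, 220 (x) x 170 (y) x 8 mm. Origin: centre of its underside, on the table; its top is 8 mm higher. x runs along its long side.
Mind the look-alikes: they are no part of the job. Of the things that look like the green_cover, the smaller one is meant.

How it is judged (in metres and radians):
On the way:
1. the green cover is lifted clear of the pins, above its mill (z of green_cover in the frame of green_mill above 0.078 m and horizontal distance between green_cover and green_mill below 0.06 m), for 0.05 s.
At the end, for the whole second after the job is handed in: The green cover lies flat on the cork pad, handle up, its centre within 30 mm of the pad's centre and its long side within 15 degrees of the pad's (either way round), released and at rest; the orange cover is within 15 mm of where it was (horizontal distance between green_cover and cork_pad below 0.03 m and angle between the x axis of green_cover and the x axis of cork_pad, either way round below 0.26 rad and angle between green_cover's own z axis and vertical below 0.08 rad and z of green_cover in the frame of cork_pad below 0.013 m and linear speed of green_cover below 0.02 m/s and distance of orange_cover from where it was at the start of the episode below 0.015 m); the robot touches nothing.
It fails at once if the green cover is dropped or thrown (moves faster than 0.7 m/s out of the fingers, as after a fall of 25 mm) (contact force between the fingers and green_cover below 0.2 N and linear speed of green_cover above 0.7 m/s).
It fails at once if the orange cover is lifted or pushed off its place (more than 15 mm) (distance of orange_cover from where it was at the start of the episode above 0.015 m).
It also fails if it takes over 40 s, if anything falls off the work surface, if the arm or the gripper's body presses on something with over 40 N, if the wrist force passes 120 N, or if a joint passes its speed limit or range.

## Working session

There is one attempt and no reset: what is moved stays moved. The work goes in short steps, Python scripts to look and compute and a shell command to move; the robot and the scene stay as the last step left them, time stands still between calls to the robot, and variables do not carry over. Pictures are saved under pics/ and viewed, and the job is handed in when it is done.

```bash
ls; mkdir -p pics; python3 - <<'E'
from station import *
import cv2
s=sense();print(s['time_s'],s['tcp_pos'],s['ee_rot'],s['gripper_width'])
for c in ['scene','top']:
    im=capture(c);cv2.imwrite(f'pics/{c}0.png',im[:,:,::-1])
    for t in ['green_cover','green_mill','orange_cover','cork_pad']:
        print(c,t,[(round(d['conf'],2),[round(v*k) for v,k in zip(d['location'],(512,384))]) for d in spot_point(c,t)])
        print('   box',[(round(d['conf'],2),[round(v*k) for v,k in zip(d['extent'],(512,384)*2)]) for d in spot_in(c,t)])
print(sense()['time_s'])
E
```

```text
pics
0.0 [0.17301252 0.5999294  0.22144466] [[ 9.60778778e-01 -2.77315476e-01 -5.16559243e-04]
 [-2.77315937e-01 -9.60776328e-01 -2.17230576e-03]
 [ 1.06116113e-04  2.23035538e-03 -9.99997507e-01]] 1.0043219872862066
scene green_cover [(0.86, [261, 153]), (0.65, [366, 151])]
   box [(0.86, [216, 133, 303, 178]), (0.61, [328, 133, 398, 170])]
scene green_mill [(0.86, [366, 171])]
   box [(0.98, [321, 143, 427, 190]), (0.21, [124, 254, 267, 349])]
scene orange_cover [(0.76, [288, 205])]
   box [(0.58, [244, 179, 333, 232])]
scene cork_pad [(0.57, [200, 300])]
   box [(0.62, [125, 255, 268, 349])]
top green_cover [(0.9, [156, 251]), (0.59, [122, 131])]
   box [(0.89, [114, 203, 197, 302]), (0.74, [91, 97, 146, 164])]
top green_mill [(0.36, [250, 163])]
   box [(0.65, [96, 65, 155, 183])]
top orange_cover []
   box [(0.7, [215, 121, 281, 196])]
top cork_pad [(0.88, [361, 177])]
   box [(0.95, [314, 122, 418, 236])]
0.9
```

View pics/scene0.png

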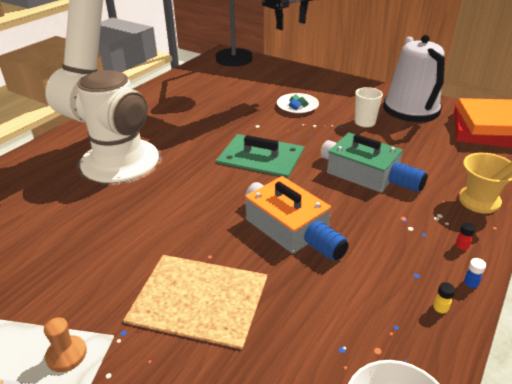

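View pics/top0.png

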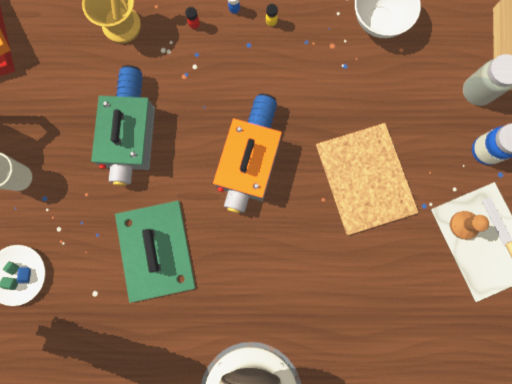

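The top view shows three plates:
- The mill with the green cover is at about (122,131).
- The larger green plate lying on the table at about (156,251) is the look-alike.
- The orange mill is at (250,155).

The cork pad is at about (366,178). Next I'll measure the cover and pad outlines.

```bash
cat > h.py <<'E'
from station import *
import numpy as np, cv2
def pix2w(c,uv,z,cal=None):
    cal=cal or get_calibration(c);K=np.array(cal['K']);T=np.array(cal['T'])
    uv=np.atleast_2d(np.array(uv,float))
    d=np.c_[uv,np.ones(len(uv))]@np.linalg.inv(K).T
    d=d*[1,-1,-1]; d=d@T[:3,:3].T; o=T[:3,3]
    return o+d*((z-o[2])/d[:,2])[:,None]
def w2pix(c,p,cal=None):
    cal=cal or get_calibration(c);K=np.array(cal['K']);T=np.array(cal['T'])
    q=(np.atleast_2d(p)-T[:3,3])@T[:3,:3]; q=q*[1,-1,-1]; q=q@K.T
    return q[:,:2]/q[:,2:]
def rect(im,c,lo,hi,roi,z):
    h=cv2.cvtColor(im,cv2.COLOR_RGB2HSV); m=cv2.inRange(h,lo,hi)
    k=np.zeros_like(m);l,t,r,b=roi;k[t:b,l:r]=m[t:b,l:r]
    k=cv2.morphologyEx(k,cv2.MORPH_OPEN,np.ones((3,3)))
    cs=max(cv2.findContours(k,cv2.RETR_EXTERNAL,cv2.CHAIN_APPROX_NONE)[0],key=cv2.contourArea)
    w=pix2w(c,cs[:,0,:],z)
    return cv2.minAreaRect((w[:,:2]*1000).astype(np.float32)), k
E
python3 - <<'E'
from h import *
print({k:v for k,v in get_calibration('top').items()})
im=capture('top')
h=cv2.cvtColor(im,cv2.COLOR_RGB2HSV)
print(h[110,140],h[150,105],h[180,370],h[140,265],h[250,180])
for n,lo,hi,roi,z in [('green',(65,80,30),(90,255,255),(80,85,165,175),.066),('cork',(8,60,140),(28,190,255),(300,110,430,245),.008),('orange',(8,200,150),(25,255,255),(200,110,290,205),.066),('big',(65,80,30),(90,255,255),(105,190,205,310),.006)]:
    r,k=rect(im,'top',lo,hi,roi,z);print(n,r);cv2.imwrite(f'pics/m_{n}.png',k)
    print(np.round(cv2.boxPoints(r)))
print(w2pix('top',[[.173,.6,.22]]))
E
```

```text
{'K': array([[422.73700415,   0.        , 254.63126146],
       [  0.        , 422.73700415, 188.12792996],
       [  0.        ,   0.        ,   1.        ]]), 'T': array([[ 0.00471213,  0.98812264, -0.15359507,  0.29868414],
       [-0.99992567,  0.00292876, -0.01183504, -0.01748945],
       [-0.01124463,  0.15363942,  0.988063  ,  0.95749768],
       [ 0.        ,  0.        ,  0.        ,  1.        ]])}
[ 70 100 160] [ 70 101 167] [ 16 126 224] [ 18 199 247] [ 70 102 167]
green ((567.35498046875, 288.65374755859375), (109.86075592041016, 150.69871520996094), 87.2246322631836)
[[489. 237.]
 [640. 230.]
 [645. 340.]
 [495. 347.]]
cork ((461.07635498046875, -257.95355224609375), (297.2873229980469, 284.0903625488281), 89.32636260986328)
[[ 317. -405.]
 [ 601. -408.]
 [ 605. -111.]
 [ 321. -108.]]
orange ((522.9762573242188, 4.642906188964844), (106.32740783691406, 111.2540283203125), 75.55879211425781)
[[456. -33.]
 [564. -61.]
 [590.  42.]
 [482.  70.]]
big ((305.2843322753906, 217.50787353515625), (197.71726989746094, 145.6938018798828), 12.365562438964844)
[[193. 267.]
 [224. 125.]
 [417. 168.]
 [386. 310.]]
[[-105.01951571  327.14826109]]
```

```bash
python3 - <<'E'
from h import *
im=capture('top')
h=cv2.cvtColor(im,cv2.COLOR_RGB2HSV)
# cork: restrict by brightness + open + hull
r,k=rect(im,'top',(8,60,180),(28,200,255),(310,118,424,240),.008)
m=cv2.morphologyEx(k,cv2.MORPH_OPEN,np.ones((7,7)))
cs=max(cv2.findContours(m,cv2.RETR_EXTERNAL,cv2.CHAIN_APPROX_NONE)[0],key=cv2.contourArea)
w=pix2w('top',cs[:,0,:],.008); r=cv2.minAreaRect((w[:,:2]*1000).astype(np.float32));print(r,np.round(cv2.boxPoints(r)))
print(np.round(pix2w('top',[(317,143),(385,125),(416,213),(350,233)],.008)*1000))
# handle of the green cover (dark), top at z=.099
hm=np.zeros(im.shape[:2],np.uint8); hm[100:150,100:140]=(im[100:150,100:140].max(2)<60)*255
cs=max(cv2.findContours(hm,cv2.RETR_EXTERNAL,cv2.CHAIN_APPROX_NONE)[0],key=cv2.contourArea)
w=pix2w('top',cs[:,0,:],.099); print(cv2.minAreaRect((w[:,:2]*1000).astype(np.float32)))
s=sense();print(s['tcp_pos'],s['joints'],s['time_s'])
E
```

```text
((471.7139892578125, -259.1431884765625), (220.19244384765625, 170.44708251953125), 17.553489685058594) [[ 341. -211.]
 [ 392. -374.]
 [ 602. -307.]
 [ 551. -145.]]
[[ 552. -150.    8.]
 [ 595. -308.    8.]
 [ 391. -368.    8.]
 [ 346. -219.    8.]]
((563.09912109375, 283.4171447753906), (15.234406471252441, 67.93673706054688), 86.40641021728516)
[0.17317465 0.60050801 0.22257453] [ 8.87276883e+01  2.20399019e+01  4.53601389e-01 -3.71878026e-04
 -6.84120661e+01 -1.48156757e+01] 1.0
```

The pad measures 220×170 with its centre at (472,-259) and its long side at 17.5°. The cover measures 151×110 with its centre at about (566,287) and its axis at about -3°, resting at z=0.06. I'll hover above the handle first.

```bash
python3 -m inch '[{"fingers":8.7,"delta_pos":[46.4,19.3,0],"spin":-13},{"fingers":8.7,"delta_pos":[46.4,19.3,0],"spin":-13},{"fingers":8.7,"delta_pos":[46.4,19.3,0],"spin":-13},{"fingers":8.7,"delta_pos":[46.4,19.3,0],"spin":-13},{"fingers":8.7,"delta_pos":[46.4,19.3,0],"spin":-13},{"fingers":8.7,"delta_pos":[46.4,19.3,0],"spin":-13},{"fingers":8.7,"delta_pos":[46.4,19.3,0],"spin":-13},{"fingers":8.7,"delta_pos":[46.4,19.3,0],"spin":-13},{"fingers":8.7,"delta_pos":[46.4,19.3,0],"spin":-13},{"fingers":8.7,"delta_pos":[46.4,19.3,0],"spin":-13},{"fingers":8.7,"delta_pos":[46.4,19.3,0],"spin":-13},{"fingers":8.7,"delta_pos":[46.4,19.3,0],"spin":-13},{"fingers":8.7,"delta_pos":[46.4,19.3,0],"spin":-13},{"fingers":8.7,"delta_pos":[46.4,19.3,0],"spin":-13}]'
python3 - <<'E'
from h import *
s=sense();print(s['time_s'],s['tcp_pos'],s['ee_rot'],s['wrist_force'])
cal=get_calibration('wrist');im=capture('wrist')
out=im.copy()
for p in w2pix('wrist',[[.567,.288,.066],[.563,.2834,.099],list(s['tcp_pos'])],cal): print(p);cv2.circle(out,tuple(int(v) for v in p),3,(255,0,0),-1)
cv2.imwrite('pics/w1.png',out[:,:,::-1])
h=cv2.cvtColor(im,cv2.COLOR_RGB2HSV);m=cv2.inRange(h,(60,60,30),(92,255,255))
m=cv2.morphologyEx(m,cv2.MORPH_OPEN,np.ones((5,5)))
cs=max(cv2.findContours(m,cv2.RETR_EXTERNAL,cv2.CHAIN_APPROX_NONE)[0],key=cv2.contourArea)
w=pix2w('wrist',cs[:,0,:],.066,cal);print('plate',cv2.minAreaRect((w[:,:2]*1000).astype(np.float32)))
print(spot_point('wrist','green_cover'))
E
```

```text
time_s: 2.4
tcp_pos: [0.5646, 0.2876, 0.2228]
ee_rot: [[0.999, -0.052, 0.0], [-0.052, -0.999, 0.0], [0.0, -0.0, -1.0]]
wrist_force: [-0.3, 0.5, -0.3]
gripper_width: 1.002
2.4 [0.56459112 0.28755394 0.22279225] [[ 9.98650111e-01 -5.19417989e-02  7.64006154e-05]
 [-5.19418165e-02 -9.98650081e-01  2.50995227e-04]
 [ 6.32603372e-05 -2.54624798e-04 -9.99999966e-01]] [-0.29265136  0.47237993 -0.32945033]
[255.75964931 173.54919426]
[260.33951321 183.88196507]
[255.341271   231.30909059]
plate ((567.1834716796875, 288.373291015625), (108.9672622680664, 148.93930053710938), 87.28202819824219)
[{'location': [0.5021, 0.449], 'conf': 0.86}]
```

View pics/w1.png

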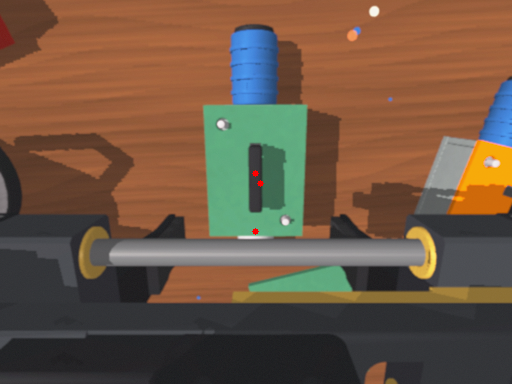

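The wrist view agrees: the plate centre is at (567.2, 288.4) mm and the handle is aligned with the tool, mid-pixel about (256,178). I'll descend and close on it.

```bash
python3 -m inch '[{"fingers":6,"delta_pos":[0.3,-0.1,4],"spin":0},{"fingers":6,"delta_pos":[0.3,-0.1,8],"spin":0},{"fingers":6,"delta_pos":[0.3,-0.1,11],"spin":0},{"fingers":6,"delta_pos":[0.3,-0.1,13],"spin":0},{"fingers":6,"delta_pos":[0.3,-0.1,14.5],"spin":0},{"fingers":6,"delta_pos":[0.3,-0.1,15],"spin":0},{"fingers":6,"delta_pos":[0.3,-0.1,15],"spin":0},{"fingers":6,"delta_pos":[0.3,-0.1,15],"spin":0}]'
python3 -m inch '[{"fingers":4,"delta_pos":[0,0,0],"spin":0},{"fingers":3,"delta_pos":[0,0,0],"spin":0},{"fingers":2,"delta_pos":[0,0,0],"spin":0},{"fingers":1,"delta_pos":[0,0,0],"spin":0},{"fingers":0,"delta_pos":[0,0,0],"spin":0},{"fingers":0,"delta_pos":[0,0,0],"spin":0},{"fingers":0,"delta_pos":[0,0,0],"spin":0},{"fingers":0,"delta_pos":[0,0,0],"spin":0}]'
python3 - <<'E'
from h import *
im=capture('scene');cv2.imwrite('pics/s2.png',cv2.resize(im[80:280,180:460],None,fx=2.5,fy=2.5)[:,:,::-1])
E
```

```text
time_s: 3.3
tcp_pos: [0.569, 0.2881, 0.0737]
ee_rot: [[0.999, -0.053, 0.002], [-0.053, -0.999, 0.001], [0.002, -0.001, -1.0]]
wrist_force: [-0.1, 0.5, 0.1]
gripper_width: 0.689
time_s: 4.1
tcp_pos: [0.5688, 0.2877, 0.0725]
ee_rot: [[0.999, -0.054, 0.001], [-0.054, -0.999, 0.001], [0.001, -0.001, -1.0]]
wrist_force: [0.8, 1.8, -0.2]
gripper_width: 0.158
```

View pics/s2.png

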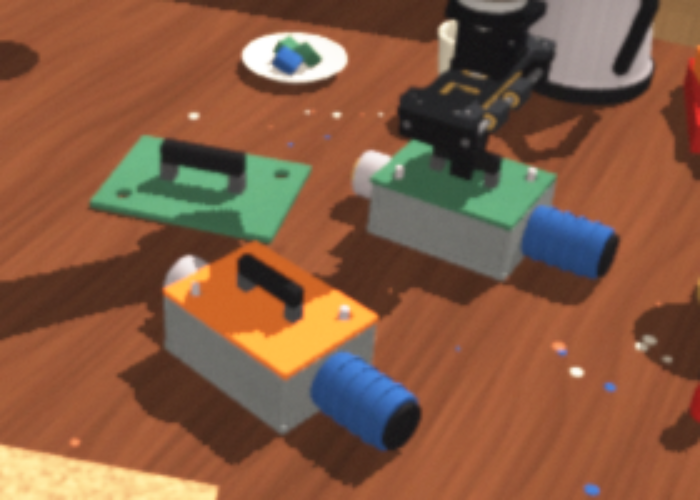

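The fingers hold the handle of the green cover, with an opening of about 13.7 mm, which is the bar width. I'll lift straight up, slowly.

```bash
python3 -m inch '[{"fingers":0,"delta_pos":[0,0,-0.5],"spin":0},{"fingers":0,"delta_pos":[0,0,-1],"spin":0},{"fingers":0,"delta_pos":[0,0,-1.5],"spin":0},{"fingers":0,"delta_pos":[0,0,-2],"spin":0},{"fingers":0,"delta_pos":[0,0,-2.5],"spin":0},{"fingers":0,"delta_pos":[0,0,-3.5],"spin":0},{"fingers":0,"delta_pos":[0,0,-5],"spin":0},{"fingers":0,"delta_pos":[0,0,-7],"spin":0},{"fingers":0,"delta_pos":[0,0,-9],"spin":0},{"fingers":0,"delta_pos":[0,0,-11],"spin":0},{"fingers":0,"delta_pos":[0,0,-12],"spin":0},{"fingers":0,"delta_pos":[0,0,-12],"spin":0},{"fingers":0,"delta_pos":[0,0,-12],"spin":0}]'
python3 - <<'E'
from h import *
im=capture('scene');cv2.imwrite('pics/s3.png',cv2.resize(im[40:280,180:460],None,fx=2.4,fy=2.4)[:,:,::-1])
cal=get_calibration('wrist');im=capture('wrist');cv2.imwrite('pics/w3.png',im[:,:,::-1])
s=sense();R=np.array(s['ee_rot']);p=np.array(s['tcp_pos'])
d=R.T@(np.array([.4717,-.2591,p[2]])-p);print(p,d*100,'tool x ang',np.degrees(np.arctan2(R[1,0],R[0,0])),s['gripper_width'])
E
```

```text
time_s: 5.45
tcp_pos: [0.568, 0.287, 0.1919]
ee_rot: [[0.999, -0.054, -0.001], [-0.054, -0.999, -0.0], [-0.001, 0.0, -1.0]]
wrist_force: [-0.6, -0.9, -2.8]
gripper_width: 0.157
[0.56779494 0.28681258 0.1910467 ] [-6.64340544 55.0309021   0.1132187 ] tool x ang -3.0997669915889645 0.1582982532346032
```

View pics/s3.png

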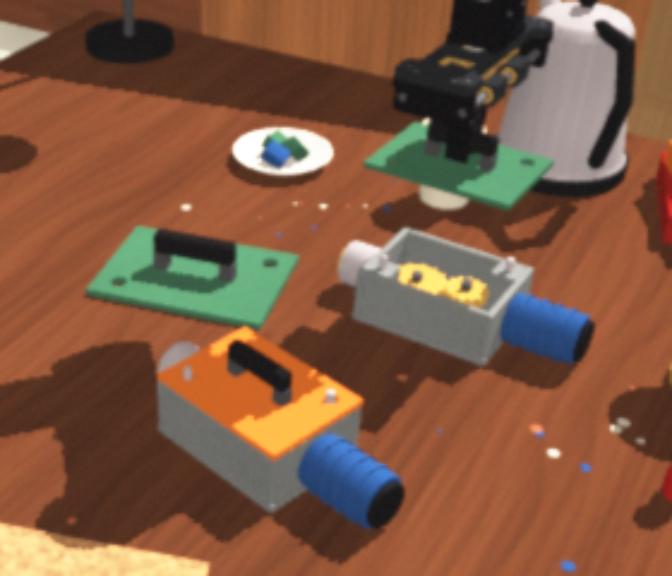

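View pics/w3.png

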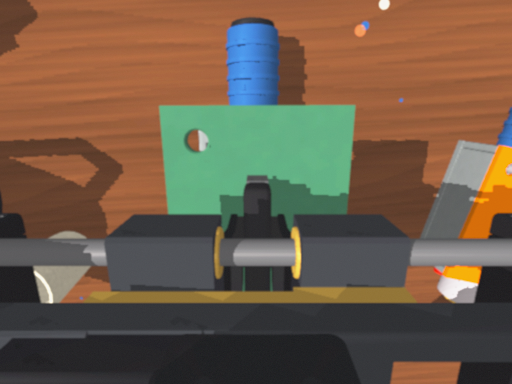

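The cover is held level (edges horizontal in both views), clear of the pins, with the housing open below it and the orange cover in place. Now I'll carry it to the pad at height, 0.55 m sideways with a -20.6° spin.

```bash
python3 -m inch '[{"fingers":0,"delta_pos":[-0.2,2,0],"spin":-1},{"fingers":0,"delta_pos":[-0.6,5,0],"spin":-2},{"fingers":0,"delta_pos":[-1,8.5,0],"spin":-3},{"fingers":0,"delta_pos":[-1.5,12.5,0],"spin":-4.5},{"fingers":0,"delta_pos":[-2,16.5,0],"spin":-6},{"fingers":0,"delta_pos":[-2.5,20.5,0],"spin":-7.5},{"fingers":0,"delta_pos":[-3,24.5,0],"spin":-9},{"fingers":0,"delta_pos":[-3.4,28.5,0],"spin":-10.5},{"fingers":0,"delta_pos":[-3.9,32.5,0],"spin":-12},{"fingers":0,"delta_pos":[-4.4,36.5,0],"spin":-13.5},{"fingers":0,"delta_pos":[-4.9,40.5,0],"spin":-15},{"fingers":0,"delta_pos":[-5.3,44,0],"spin":-16.5},{"fingers":0,"delta_pos":[-5.7,47.5,0],"spin":-18},{"fingers":0,"delta_pos":[-6,50.5,0],"spin":-19},{"fingers":0,"delta_pos":[-6.3,53,0],"spin":-20},{"fingers":0,"delta_pos":[-6.6,54.5,0],"spin":-20.6},{"fingers":0,"delta_pos":[-6.6,55,0],"spin":-20.6},{"fingers":0,"delta_pos":[-6.6,55,0],"spin":-20.6},{"fingers":0,"delta_pos":[-6.6,55,0],"spin":-20.6}]'
python3 - <<'E'
from h import *
im=capture('top');cv2.imwrite('pics/t4.png',im[:,:,::-1])
s=sense();R=np.array(s['ee_rot']);p=np.array(s['tcp_pos'])
d=R.T@(np.array([.4717,-.2591,.021])-p);print(p,d*100,'tool x ang',np.degrees(np.arctan2(R[1,0],R[0,0])),s['gripper_width'])
r,k=rect(im,'top',(65,80,30),(90,255,255),(280,80,470,270),p[2]-.007);print(r)
E
```

```text
time_s: 7.45
tcp_pos: [0.473, -0.2577, 0.1922]
ee_rot: [[0.954, 0.301, -0.001], [0.301, -0.954, 0.0], [-0.001, -0.001, -1.0]]
wrist_force: [0.9, -0.3, -2.3]
gripper_width: 0.152
[ 0.4731552  -0.25756517  0.19231782] [-0.18040524  0.10918247 17.13178994] tool x ang 17.555567930180636 0.1564075856542445
((425.1038818359375, -272.5948486328125), (48.763275146484375, 108.44400787353516), 17.402402877807617)
```

View pics/t4.png

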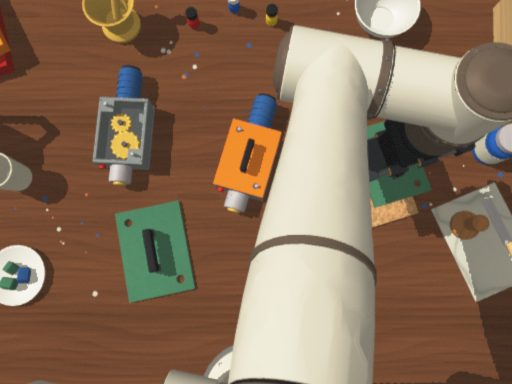

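The cover is over the pad at 17.5°, and the orange cover is undisturbed. I'll lower to just above contact.

```bash
python3 -m inch '[{"fingers":0,"delta_pos":[-0.1,0.1,2],"spin":0},{"fingers":0,"delta_pos":[-0.1,0.1,5],"spin":0},{"fingers":0,"delta_pos":[-0.1,0.1,8],"spin":0},{"fingers":0,"delta_pos":[-0.1,0.1,11],"spin":0},{"fingers":0,"delta_pos":[-0.1,0.1,13.5],"spin":0},{"fingers":0,"delta_pos":[-0.1,0.1,15],"spin":0},{"fingers":0,"delta_pos":[-0.1,0.1,16],"spin":0},{"fingers":0,"delta_pos":[-0.1,0.1,16.5],"spin":0},{"fingers":0,"delta_pos":[-0.1,0.1,16.5],"spin":0},{"fingers":0,"delta_pos":[-0.1,0.1,16.5],"spin":0}]'
python3 -m inch '[{"fingers":0,"delta_pos":[0,0,0.2],"spin":0},{"fingers":0,"delta_pos":[0,0,0.4],"spin":0},{"fingers":0,"delta_pos":[0,0,0.5],"spin":0},{"fingers":0,"delta_pos":[0,0,0.5],"spin":0}]'
python3 - <<'E'
from h import *
im=capture('scene');cv2.imwrite('pics/s5.png',cv2.resize(im[180:384,80:340],None,fx=2.7,fy=2.7)[:,:,::-1])
E
```

```text
time_s: 8.5
tcp_pos: [0.4732, -0.2596, 0.0284]
ee_rot: [[0.953, 0.301, 0.002], [0.301, -0.953, -0.001], [0.001, 0.001, -1.0]]
wrist_force: [0.9, 0.3, -1.6]
gripper_width: 0.155
time_s: 8.9
tcp_pos: [0.4722, -0.2596, 0.0225]
ee_rot: [[0.954, 0.301, -0.0], [0.301, -0.954, 0.0], [-0.0, -0.0, -1.0]]
wrist_force: [0.4, 0.4, -2.8]
gripper_width: 0.159
```

View pics/s5.png

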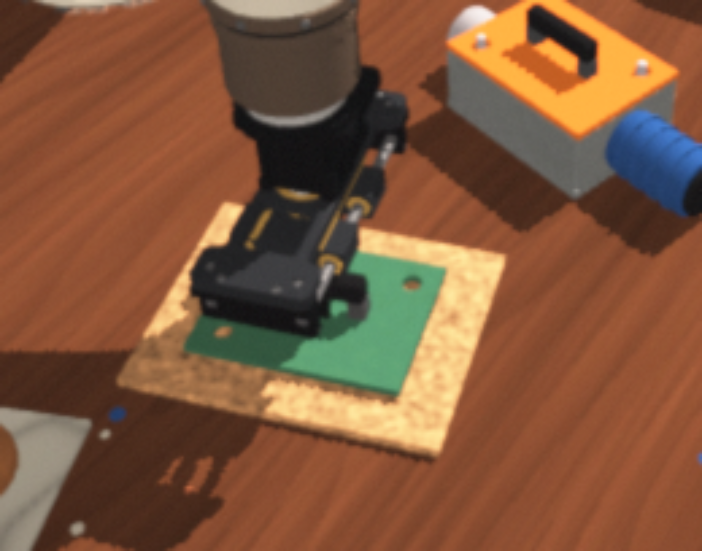

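The cover is centred and square over the pad, about 1 mm short of touching, with force still just the load. I'll lower until contact shows in the force.

```bash
python3 -m inch '[{"fingers":0,"delta_pos":[0,0,0.1],"spin":0},{"fingers":0,"delta_pos":[0,0,0.1],"spin":0},{"fingers":0,"delta_pos":[0,0,0.1],"spin":0}]'
python3 -m inch '[{"fingers":0,"delta_pos":[0,0,0.1],"spin":0},{"fingers":0,"delta_pos":[0,0,0.1],"spin":0},{"fingers":0,"delta_pos":[0,0,0.1],"spin":0}]'
```

```text
time_s: 9.25
tcp_pos: [0.4724, -0.2596, 0.0215]
ee_rot: [[0.954, 0.301, -0.0], [0.301, -0.954, -0.0], [-0.0, 0.0, -1.0]]
wrist_force: [-0.1, 1.1, -2.5]
gripper_width: 0.159
time_s: 9.55
tcp_pos: [0.4724, -0.2596, 0.0205]
ee_rot: [[0.954, 0.301, -0.0], [0.301, -0.954, 0.0], [-0.0, -0.0, -1.0]]
wrist_force: [0.5, 0.1, -3.2]
gripper_width: 0.159
```

```bash
python3 -m inch '[{"fingers":0,"delta_pos":[0,0,0.1],"spin":0},{"fingers":0,"delta_pos":[0,0,0.1],"spin":0},{"fingers":0,"delta_pos":[0,0,0.1],"spin":0}]'
python3 -m inch '[{"fingers":0,"delta_pos":[0,0,0.1],"spin":0},{"fingers":0,"delta_pos":[0,0,0.1],"spin":0},{"fingers":0,"delta_pos":[0,0,0.1],"spin":0}]'
```

```text
time_s: 9.85
tcp_pos: [0.4724, -0.2596, 0.0205]
ee_rot: [[0.954, 0.301, 0.0], [0.301, -0.954, -0.0], [0.0, 0.0, -1.0]]
wrist_force: [-2.5, 2.4, 5.7]
gripper_width: 0.158
time_s: 10.15
tcp_pos: [0.4724, -0.2596, 0.0205]
ee_rot: [[0.953, 0.302, 0.0], [0.302, -0.953, -0.0], [0.0, 0.0, -1.0]]
wrist_force: [-3.8, 3.0, 11.8]
gripper_width: 0.157
```

The force rose to +12 N at z=0.0205, so the cover is on the pad. I'll ease off 1.5 mm of command, open, then rise.

```bash
python3 -m inch '[{"fingers":0,"delta_pos":[0,0,-0.15],"spin":0},{"fingers":1.6,"delta_pos":[0,0,-0.15],"spin":0},{"fingers":2.5,"delta_pos":[0,0,-0.15],"spin":0},{"fingers":4,"delta_pos":[0,0,-0.15],"spin":0},{"fingers":5,"delta_pos":[0,0,-0.15],"spin":0},{"fingers":5,"delta_pos":[0,0,-0.15],"spin":0},{"fingers":5,"delta_pos":[0,0,-0.15],"spin":0}]'
python3 -m inch '[{"fingers":5,"delta_pos":[0,0,-1],"spin":0},{"fingers":5,"delta_pos":[0,0,-3],"spin":0},{"fingers":5,"delta_pos":[0,0,-6],"spin":0},{"fingers":5,"delta_pos":[0,0,-10],"spin":0},{"fingers":5,"delta_pos":[0,0,-14],"spin":0},{"fingers":5,"delta_pos":[0,0,-18],"spin":0},{"fingers":5,"delta_pos":[0,0,-20],"spin":0},{"fingers":5,"delta_pos":[0,0,-20],"spin":0},{"fingers":5,"delta_pos":[0,0,-20],"spin":0}]'
python3 - <<'E'
from h import *
im=capture('scene');cv2.imwrite('pics/s6.png',im[:,:,::-1])
cal=get_calibration('wrist');im=capture('wrist');cv2.imwrite('pics/w6.png',im[:,:,::-1])
h=cv2.cvtColor(im,cv2.COLOR_RGB2HSV);m=cv2.inRange(h,(60,60,30),(92,255,255))
m=cv2.morphologyEx(m,cv2.MORPH_OPEN,np.ones((5,5)))
cs=max(cv2.findContours(m,cv2.RETR_EXTERNAL,cv2.CHAIN_APPROX_NONE)[0],key=cv2.contourArea)
w=pix2w('wrist',cs[:,0,:],.014,cal);print('plate',cv2.minAreaRect((w[:,:2]*1000).astype(np.float32)))
im=capture('top');r,k=rect(im,'top',(8,200,150),(25,255,255),(200,110,290,205),.066);print('orange',r)
E
```

```text
time_s: 10.85
tcp_pos: [0.4724, -0.2596, 0.02]
ee_rot: [[0.954, 0.301, -0.0], [0.301, -0.954, -0.0], [-0.0, -0.0, -1.0]]
wrist_force: [0.3, -0.5, -0.2]
gripper_width: 0.531
time_s: 11.75
tcp_pos: [0.472, -0.2593, 0.2205]
ee_rot: [[0.954, 0.301, 0.001], [0.301, -0.954, 0.0], [0.001, -0.0, -1.0]]
wrist_force: [0.4, -0.9, -1.3]
gripper_width: 0.576
plate ((470.6721496582031, -261.096435546875), (146.7930145263672, 107.461181640625), 17.77831268310547)
orange ((505.9512939453125, 10.148529052734375), (109.06089782714844, 150.03944396972656), 73.93266296386719)
```

View pics/s6.png

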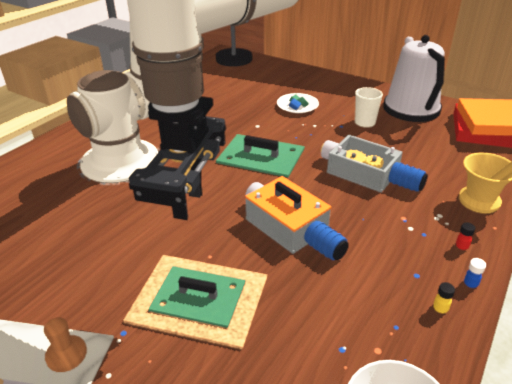

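View pics/w6.png

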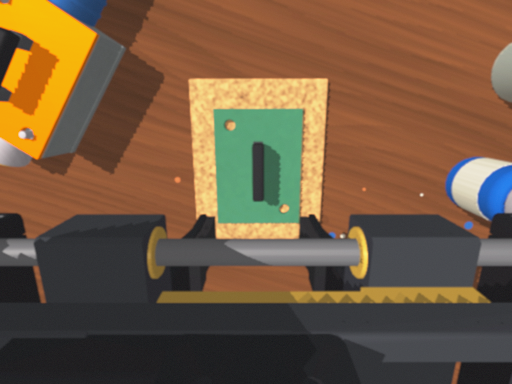

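The green cover lies flat and handle up at (471,-261) mm and 17.8°. The pad is at (472,-259) mm and 17.6°. In the scene picture the orange cover is in the same place as in the first one, around pixel (288,205). The gripper is clear.

```bash
python3 -c "
from station import *
print(finish_job())"
```

```text
the job is handed in; nothing more can be done
None
```

I gripped the green cover by its handle and lifted it 12 cm straight up off its pins. I carried it over the orange mill to the cork pad, set it down until I felt contact (about 12 N), and let go. The job was handed in at about 12 s; no verdict was reported.

**Placement:** the last wrist picture puts the cover about 2 mm from the pad's centre and within about 0.3° of its long side. It is flat, handle up and released, with the gripper 20 cm above its release height and touching nothing.

**Orange cover:** it looks unmoved in the scene pictures, and the last measurement gave its full 150 x 109 mm size on its mill. I have no before-and-after distance in millimetres, because my first colour mask caught only part of that cover (106 x 111 mm), so that measurement disagreed with the last one.

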